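# Shaker back into the tight seasoning row

## Task

Put the domed shaker that stands on the worktop back into the seasoning rack, directly beside the domed shaker that is already in the row, on either side of it: slide the tins apart along the rack to open a gap there, then lower the shaker in until it stands on the rack's floor, upright and square with the rest. Work gently and by feel: nothing may be rammed against the rack or another tin or forced down between them, and all the tins must stay standing in the rack. Leave the squeeze bottle, the pan and the spatula alone.

Things in the scene. Friction and masses are not known exactly. Their poses are not given: they have to be found in the camera images.
- rack: Stainless seasoning rack, fixed: an open-topped channel 306 mm long along its own y (the row's direction), 74 mm wide along its x (68 inside). Origin at the middle of its underside, on the worktop; z is up. Its floor is 8 mm and its wall tops 40 mm above the worktop. Sliding a tin along the floor takes 1 to 3 N for each tin moved; a little more if pressed down.
- rack_floor (a point): Middle of the rack's floor, 8 mm up. Two upright sheet dividers, 80 mm high, clipped across the channel 254 mm apart face to face, hold the row: room for five tins and 4 mm. Where the pair is clipped is not reported (its middle is up to 13 mm from here along y), so how far tins slide must be felt or seen. A divider gives 1 mm for 15 N. Gaps in the row: 2 to 32 mm.
- tin_a_mid (a point): White-painted seasoning tin with a flat steel lid, one of three alike in the rack's row, in any order: 60 mm along its own x (across the rack), 50 mm along its own y (along the row), 104 mm tall, straight sides, 0.25 to 0.5 kg. This point is at its centre, 52 mm above its underside; z is up.
- tin_b_mid (a point): White-painted seasoning tin with a flat steel lid, one of three alike in the rack's row, in any order: 60 mm along its own x (across the rack), 50 mm along its own y (along the row), 104 mm tall, straight sides, 0.25 to 0.5 kg. This point is at its centre, 52 mm above its underside; z is up.
- tin_c_mid (a point): White-painted seasoning tin with a flat steel lid, one of three alike in the rack's row, in any order: 60 mm along its own x (across the rack), 50 mm along its own y (along the row), 104 mm tall, straight sides, 0.25 to 0.5 kg. This point is at its centre, 52 mm above its underside; z is up.
- match_mid (a point): The one domed shaker already in the row, in any of its four places: a tin as the others (60 mm along x, 50 mm along y, shoulder at 104 mm) topped with a round perforated steel dome 43 mm across, 118 mm tall in all, 0.25 to 0.5 kg. This point is on its middle axis, 52 mm above its underside; z is up.
- shaker_mid (a point): The loose domed shaker standing on the worktop between robot and rack, same make as the one in the row: 60 mm along its x, 50 mm along its y, shoulder at 104 mm, dome to 118 mm, 0.25 to 0.5 kg. This point is on its middle axis, 52 mm above its underside; z is up. Either way round is right in the rack.
- squeeze_bottle: White plastic squeeze bottle with a round neck, 58 mm across, 190 mm tall, standing on the worktop to the left; not part of the job. Origin at the middle of its underside.
- pan: Small round open steel pan, about 110 mm across, 75 mm tall, on the worktop to the right; not part of the job. Origin at the middle of its underside.
- turner: Spatula lying on the worktop to the left, 260 mm long; not part of the job. Origin at its middle, along its own x.

How it is judged (in metres and radians):
At the end, for the whole second after the job is handed in: The shaker stands on the rack's floor beside the other domed shaker (centres under 60 mm apart), square to the rack within 0.12 rad; all five tins stand on the floor between the dividers, upright within 0.06 rad, within 8 mm of the channel's middle line, released and at rest (angle between each of tin_a_mid, tin_b_mid, match_mid, tin_c_mid, shaker_mid's own z axis and vertical below 0.06 rad and z of tin_a_mid in the frame of rack between 0.057 and 0.063 m and x of tin_a_mid in the frame of rack between -0.008 and 0.008 m and y of tin_a_mid in the frame of rack between -0.125 and 0.125 m and linear speed of each of tin_a, tin_b, match, tin_c, shaker below 0.02 m/s and z of tin_b_mid in the frame of rack between 0.057 and 0.063 m and x of tin_b_mid in the frame of rack between -0.008 and 0.008 m and y of tin_b_mid in the frame of rack between -0.125 and 0.125 m and z of match_mid in the frame of rack between 0.057 and 0.063 m and x of match_mid in the frame of rack between -0.008 and 0.008 m and y of match_mid in the frame of rack between -0.125 and 0.125 m and z of tin_c_mid in the frame of rack between 0.057 and 0.063 m and x of tin_c_mid in the frame of rack between -0.008 and 0.008 m and y of tin_c_mid in the frame of rack between -0.125 and 0.125 m and z of shaker_mid in the frame of rack between 0.057 and 0.063 m and x of shaker_mid in the frame of rack between -0.008 and 0.008 m and y of shaker_mid in the frame of rack between -0.125 and 0.125 m and horizontal distance between shaker_mid and match_mid below 0.06 m and angle between the x axis of shaker_mid and the x axis of rack, either way round below 0.12 rad); the robot touches nothing.
It fails at once if a tin or the shaker is pressed harder than 40 N against the rack or its dividers (contact force between any of tin_a, tin_b, match, tin_c, shaker and rack above 40 N).
It fails at once if two of the tins (the shakers included) are pressed together harder than 30 N (contact force between tin_a and tin_b above 30 N or contact force between any of tin_a, tin_b and match above 30 N or contact force between any of tin_a, tin_b, match and tin_c above 30 N or contact force between any of tin_a, tin_b, match, tin_c and shaker above 30 N).
It fails at once if a tin or the shaker is tipped by more than 0.35 rad (angle between any of tin_a_mid, tin_b_mid, match_mid, tin_c_mid, shaker_mid's own z axis and vertical above 0.35 rad).
It fails at once if the squeeze bottle, the pan or the spatula is moved by more than 15 mm (distance of any of squeeze_bottle, pan, turner from where it was at the start of the episode above 0.015 m).
It also fails if it takes over 64 s, if anything falls off the work surface, if the arm or the gripper's body presses on something with over 40 N, if the wrist force passes 120 N, or if a joint passes its speed limit or range.

## Robot

A 7-joint arm with a two-finger parallel gripper is mounted at the origin on the work surface. World frame = base frame: x ahead of the robot, y to its left, z up, the work surface at z = 0. Lengths are in m, angles in degrees, forces in N, time in s.
With the tool pointing down it reaches from about 0.425 to 0.875 m from the base axis. Payload 4.7 kg.
Tool frame: the origin (TCP) lies midway between the tips of the shut fingers; the grasp point (between the pads) lies 19 mm behind it; z points along the fingers, y is the line along which they close (so a half turn about z gives the same grasp; the last joint's range is limited). The gripper opens to 87 mm and grips with 3 to 60 N. Pads are 19 mm wide; open, the fingers measure 117 mm over their backs; the gripper's body (75 mm by 190 mm) begins 51 mm behind the grasp point.
Start: joints at [78.043, 18.392, -4.016, 83.108, 1.295, 78.541, -3.26], TCP at [0.144, -0.634, 0.223] pointing down, gripper open.
Joint ranges: [-163.93, 163.93], [-17.29, 119.83], [-79.2, 71.16], [3.27, 140.29], [-89.18, 269.18], [5.43, 117.66], [-154.24, 154.24]. Speed limits (degrees/s): [147.25, 147.25, 180, 180, 180, 180, 180].

## Interface

Orientations are given as [roll, pitch, yaw] about the fixed x, y, z axes, in that order (R = Rz(yaw) Ry(pitch) Rx(roll)).
In Python, from cell import r, imaging, spotter gives the robot as it stands.
- The arm moves only by the tool arm_command, never from a script. Its argument "steps" is a list of rows, each a list of 7 numbers: the shift along the tool's x, y, z in mm, then the turn, a rotation vector about the tool's x, y, z in degrees, then the finger opening in mm, from 0 to 87. A call has 1 to 20 rows; each row is the pose to reach, as a shift and turn from the pose commanded when the call began, along the tool's axes at that moment; what a row does not reach only later rows make up. A row lasts 1/12 s, in which the tool goes at most 41.7 mm and 7.16 degrees, less where a joint would pass 70% of its speed; a pose out of reach is approached as far as the arm can. A call with a gripper value outside its range is refused whole. The fingers move at their own pace and stop on an object; the grip force is fixed at half the most. Time passes only in rows, so rows that repeat a pose let the fingers close. It gives the time, the measured TCP pose, the force, the opening and the grip force at its end, in the units of the state.
- r.sense(): the state, without advancing time (a new reading comes with each control period).
- imaging.grab_frame(name): name is "scene" or "side" or "wrist"; returns a dict with "img" (384x512x3 uint8, red, green, blue), "fov_y" (degrees; the focal length in pixels is half the picture's height over the tangent of half this angle, whatever the lens; pixels are square), "cx", "cy" (the principal point, pixels), "dist_coeffs" ([k1, k2, p1, p2, k3] as OpenCV has them; the pictures are not rectified), "T" (4x4, takes a point from camera to world coordinates); the wrist camera has in their place "T_tool_cam" (4x4, takes a point from camera to tool coordinates, whose origin is the TCP and whose axes are the flange's). Camera axes: x right, y up, looking along -z (the intrinsics and any distortion apply to the point x, -y, -z); pixel columns grow to the right and rows downward; lengths in m; the calibration is good to about 2 mm. A picture is of the moment at which its call begins: read the wrist's pose just before it. There is no depth.
- r.close_job(): hands the job in; it is judged then, once.
Trained networks look in the newest picture that a camera, given by its name, has taken for a name from the list of things; names that differ only in an ending like _2 or _b are one class to them, and where a whole thing is asked for, a point or a joint stands for the part that bears it (a point fixed in the world has none). Each returns a list of dicts, best first, with "confidence" (0 to 1); they miss things now and then, are a little off and sometimes report something else, mostly with a low value. They report only what shows in the picture. A call takes as long as a camera call.
- spotter.find_in(query, camera): "centre" ([x, y, z] in m, in world coordinates, good to about 4 mm: the middle of the surface that is visible of it).
- spotter.outline_of(query, camera): "region" (384x512 bool, what is visible of it).
The state is a dict: "time_s": time; "joint_positions": joint angles; "dq": joint speeds; "tau": joint torques, N m; "tcp_pos": TCP position; "tool_rot": TCP orientation; "contact_force": force on the tool from outside, world axes, zero at the start; "torque": the same for the moment, N m; "opening": finger opening in m; "grip_force": force on a finger pad.
Only numpy, scipy, OpenCV 4.12 (cv2) and the standard library are available. Lean on these libraries where they do the work, as an engineer would, in place of code of your own. Each camera call takes 0.05 s, during which the arm holds its last target. There are 200 camera calls.

## Working session

There is one attempt and no reset: what is moved stays moved. The work goes in short steps, Python scripts to look and compute and a tool call to move; the robot and the scene stay as the last step left them, time stands still between calls to the robot, and variables do not carry over. Pictures are saved under pics/ and viewed, at most 10 in all, crops included, and the job is handed in when it is done.

Besides the shell and the picture viewer there is one more tool, called after "Call:" as name(argument=value, ...), one argument or row to a line, values as JSON. arm_command: Moves the arm, as the interface text tells. Its arguments: {"type":"object","properties":{"steps":{"type":"array"}},"required":["steps"]}

```bash
mkdir -p pics; cat > h.py <<'E'
import numpy as np, cv2
from cell import r, imaging, spotter
def save(n,f):
    cv2.imwrite(f'pics/{f}.png',cv2.cvtColor(n['img'],cv2.COLOR_RGB2BGR))
E
python3 - <<'E'
from h import *
print(r.sense())
ims=[]
for c in ['scene','side']:
    g=imaging.grab_frame(c); save(g,c+'0'); print(c,g['fov_y'],g['cx'],g['cy'],g['dist_coeffs'],np.round(g['T'],3).tolist())
    for q in ['rack','match_mid','shaker_mid','tin_a_mid','squeeze_bottle','pan','turner']:
        print(q,[(np.round(d['centre'],3).tolist(),round(d['confidence'],2)) for d in spotter.find_in(q,c)])
E
```

```text
{'time_s': 0.0, 'joint_positions': array([78.04249075, 18.44091934, -4.0161763 , 83.17632182,  1.29504019,
       78.5405997 , -3.26018857]), 'dq': array([ 0.01854294, -0.03328063, -0.03022544,  0.00488578, -0.03080562,
       -0.00414072,  0.05107897]), 'tau': array([-4.18747168e-04, -4.91282558e+01, -4.04196745e-01, -3.12524307e+01,
       -6.38259505e-02,  4.37610783e-02,  1.57180821e-04]), 'tcp_pos': array([ 0.14345488, -0.63339169,  0.22142809]), 'tool_rot': array([-1.79887410e+02,  5.63637482e-03,  1.27677273e+01]), 'contact_force': array([-1.3321476 , -0.63381194,  0.62593836]), 'torque': array([-0.02070708, -0.01454794,  0.0118829 ]), 'grip_force': 0.0, 'opening': 0.08711787159735022}
scene 52.673837001644465 257.62501859632124 193.21249048763545 [-0.06608714  0.          0.          0.          0.        ] [[-0.495, -0.677, 0.545, 1.078], [0.869, -0.383, 0.314, 0.372], [-0.004, 0.628, 0.778, 0.839], [0.0, 0.0, 0.0, 1.0]]
rack [([0.677, 0.091, 0.031], 0.67)]
match_mid [([0.661, 0.038, 0.109], 0.59)]
shaker_mid [([0.463, -0.124, 0.072], 0.91), ([0.658, 0.037, 0.11], 0.49)]
tin_a_mid [([0.654, -0.079, 0.108], 0.85)]
squeeze_bottle [([0.603, 0.302, 0.115], 0.75), ([0.66, 0.096, 0.098], 0.26)]
pan [([0.63, -0.361, 0.046], 0.8)]
turner [([0.604, 0.48, 0.004], 0.82)]
side 45.82970377525669 250.52040025963177 195.72344733011258 [-0.17237363  0.          0.          0.          0.        ] [[0.995, 0.065, -0.073, 0.464], [-0.098, 0.689, -0.718, -0.777], [0.003, 0.722, 0.692, 0.906], [0.0, 0.0, 0.0, 1.0]]
rack [([0.619, -0.122, 0.037], 0.59)]
match_mid [([0.638, 0.023, 0.111], 0.87)]
shaker_mid [([0.437, -0.163, 0.085], 0.6)]
tin_a_mid [([0.635, -0.1, 0.112], 0.95)]
squeeze_bottle [([0.578, 0.274, 0.097], 0.89)]
pan [([0.636, -0.35, 0.032], 0.81)]
turner [([0.51, 0.467, 0.012], 0.7)]
```

View pics/scene0.png

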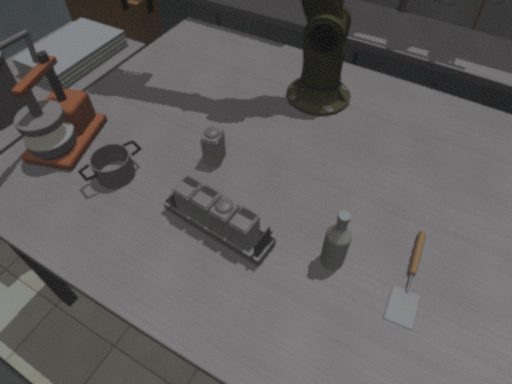

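View pics/side0.png

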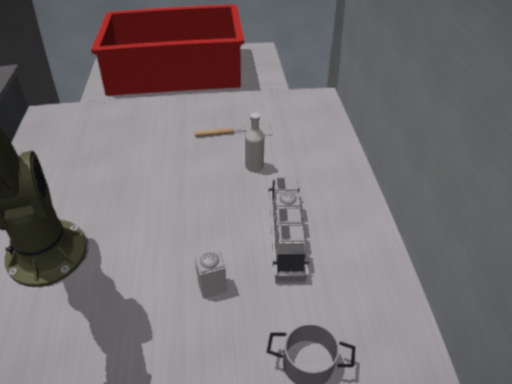

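The scene shows the row with lids at about (188,187), (206,197), dome (225,206), (245,218), and the loose shaker at (212,140). The side view agrees, with the dome at (288,199), tins at (287,184), (290,215) and (291,233), and the shaker at (210,262).

```bash
cat >> h.py <<'E'
def K(g):
    f=g['img'].shape[0]/2/np.tan(np.radians(g['fov_y']/2)); return np.array([[f,0,g['cx']],[0,f,g['cy']],[0,0,1.]])
def unproj(g,T,px,z):
    p=cv2.undistortPoints(np.array(px,float).reshape(-1,1,2),K(g),np.array(g['dist_coeffs']))[:,0]
    d=np.c_[p[:,0],-p[:,1],-np.ones(len(p))]@T[:3,:3].T
    return T[:3,3]+d*((z-T[2,3])/d[:,2])[:,None]
def proj(g,T,X):
    c=(np.atleast_2d(X)-T[:3,3])@T[:3,:3]; c=c*[1,-1,-1]
    return cv2.projectPoints(c,np.zeros(3),np.zeros(3),K(g),np.array(g['dist_coeffs']))[0][:,0]
from scipy.spatial.transform import Rotation as Ro
def tool(s=None):
    s=s or r.sense(); T=np.eye(4); T[:3,:3]=Ro.from_euler('xyz',s['tool_rot'],degrees=True).as_matrix(); T[:3,3]=s['tcp_pos']; return T
def wrist():
    T=tool(); g=imaging.grab_frame('wrist'); return g,T@g['T_tool_cam']
def rel(pos,yaw):  # shift (mm) and turn about tool z (deg) to reach world pos/yaw, tool down
    T=tool(); sh=T[:3,:3].T@(np.array(pos)-T[:3,3])*1000
    R=T[:3,:3].T@Ro.from_euler('xyz',[180,0,yaw],degrees=True).as_matrix()
    return np.round(sh,1),np.round(np.degrees(Ro.from_matrix(R).as_rotvec()),2)
E
python3 - <<'E'
from h import *
a=imaging.grab_frame('scene');b=imaging.grab_frame('side')
print(unproj(a,a['T'],[(188,187),(206,197),(245,218)],.112).round(3).tolist(),unproj(a,a['T'],[(225,205)],.122).round(3),unproj(a,a['T'],[(212,132)],.115))
print(unproj(b,b['T'],[(287,184),(290,215),(291,233)],.112).round(3).tolist(),unproj(b,b['T'],[(288,199)],.122).round(3),unproj(b,b['T'],[(210,260)],.112))
g,T=wrist();print(g['T_tool_cam'].round(3),g['fov_y'],T.round(3))
print(rel((0.56,-0.04,0.40),12.77))
E
```

```text
[[0.636, -0.079, 0.112], [0.64, -0.023, 0.112], [0.647, 0.09, 0.112]] [[0.644 0.035 0.122]] [[ 0.44500448 -0.13679246  0.115     ]]
[[0.647, 0.082, 0.112], [0.636, -0.029, 0.112], [0.63, -0.087, 0.112]] [[0.638 0.017 0.122]] [[ 0.43843811 -0.14847991  0.112     ]]
[[-0.     0.964  0.266  0.072]
 [ 1.     0.    -0.     0.   ]
 [-0.     0.266 -0.964 -0.163]
 [ 0.     0.     0.     1.   ]] 65.5746257664532 [[ 0.221  0.94   0.26   0.214]
 [-0.975  0.213  0.059 -0.618]
 [ 0.    -0.266  0.964  0.385]
 [ 0.     0.     0.     1.   ]]
(array([ 537.3, -487.2, -177.5]), array([ 0.,  0., -0.]))
```

Call:
arm_command(
  steps=[
    [0,0,-177,0,0,0,87],
    [34,-31,-177,0,0,0,87],
    [70,-60,-177,0,0,0,87],
    [106,-90,-177,0,0,0,87],
    [140,-121,-177,0,0,0,87],
    [170,-152,-177,0,0,0,87],
    [205,-182,-177,0,0,0,87],
    [240,-212,-177,0,0,0,87],
    [275,-243,-177,0,0,0,87],
    [310,-273,-177,0,0,0,87],
    [345,-304,-177,0,0,0,87],
    [375,-335,-177,0,0,0,87],
    [410,-365,-177,0,0,0,87],
    [440,-396,-177,0,0,0,87],
    [470,-427,-177,0,0,0,87],
    [500,-457,-177,0,0,0,87],
    [537,-487,-177,0,0,0,87],
    [537,-487,-177,0,0,0,87],
    [537,-487,-177,0,0,0,87],
    [537,-487,-177,0,0,0,87],
  ],
)

```text
time_s: 2.62
tcp_pos: [0.5609, -0.0362, 0.3998]
tool_rot: [-179.9, -0.1, 13.0]
contact_force: [0.1, 0.9, -0.5]
opening: 0.0871
grip_force: 0.0
```

```bash
python3 - <<'E'
from h import *
g,T=wrist();save(g,'w1');print(T.round(4).tolist(),tool().round(4).tolist())
for q in ['match_mid','shaker_mid','tin_a_mid']:
    print(q,[(np.round(d['centre'],3).tolist(),round(d['confidence'],2)) for d in spotter.find_in(q,'wrist')])
E
```

```text
[[0.2243, 0.9397, 0.2582, 0.631], [-0.9745, 0.2165, 0.0586, -0.0204], [-0.0008, -0.2647, 0.9643, 0.5627], [0.0, 0.0, 0.0, 1.0]] [[0.9728, 0.2316, 0.002, 0.5626], [0.2316, -0.9728, 0.0058, -0.0306], [0.0033, -0.0052, -1.0, 0.3991], [0.0, 0.0, 0.0, 1.0]]
match_mid [([0.641, 0.027, 0.114], 0.82)]
shaker_mid [([0.457, -0.132, 0.098], 0.57)]
tin_a_mid [([0.629, -0.08, 0.115], 0.9)]
```

View pics/w1.png

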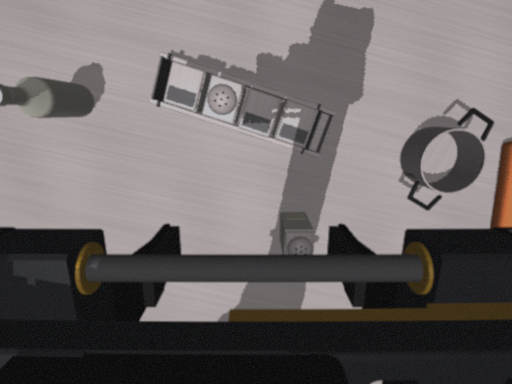

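The wrist view shows lids, left to right, at (183,85), the dome at (221,98), (262,110) and (297,125). The dividers are near (163,80) and (318,130), and the loose shaker is at (298,240) between the fingers.

```bash
python3 - <<'E'
from h import *
for i in range(4):
    imaging.grab_frame('scene'); s=r.sense(); print(s['time_s'],s['tcp_pos'],s['tool_rot'],s['joint_positions'].round(1),s['contact_force'].round(2))
g,T=wrist()
px=[(183,85),(262,110),(297,125)]
print(unproj(g,T,px,.112).round(4),unproj(g,T,[(221,98)],.122),unproj(g,T,[(300,245)],.115))
# upscaled undistorted crop of rack region
c=cv2.resize(g['img'][40:260,140:350],None,fx=2.7,fy=2.7,interpolation=cv2.INTER_CUBIC)
cv2.imwrite('pics/w1c.png',c[:,:,::-1]);print(c.shape)
E
```

```text
2.8667 [ 0.55951076 -0.04124472  0.39940444] [1.79958237e+02 3.96396323e-02 1.27237046e+01] [ 36.3   9.  -40.2  76.6   5.9  96.5 -80.2] [ 1.14  0.12 -0.27]
2.9167 [ 0.55938597 -0.04200728  0.39952691] [1.79942359e+02 2.97860487e-02 1.26289462e+01] [ 36.4   9.  -40.2  76.6   5.9  96.5 -80.2] [ 0.13 -0.44 -0.08]
2.9667 [ 0.55930036 -0.04222759  0.39961478] [1.79937282e+02 2.24311264e-02 1.25938967e+01] [ 36.4   9.  -40.2  76.6   5.9  96.5 -80.2] [-0.97  0.05 -0.1 ]
3.0167 [ 0.55928929 -0.04222891  0.39968953] [1.79939722e+02 1.18568928e-02 1.25812828e+01] [ 36.4   9.  -40.2  76.6   5.9  96.5 -80.2] [ 0.12  0.19 -0.75]
[[ 0.6458  0.0801  0.112 ]
 [ 0.6366 -0.0378  0.112 ]
 [ 0.6271 -0.0929  0.112 ]] [[0.63981859 0.0225475  0.122     ]] [[ 0.44326098 -0.14609104  0.115     ]]
(594, 567, 3)
```

View pics/w1c.png

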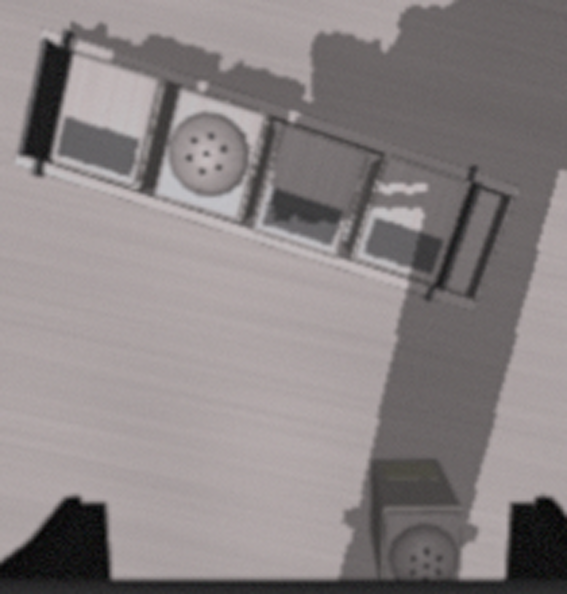

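The crop shows gaps between all four tins. T1's right side is next to the right divider, and the loose shaker's 50 mm side runs roughly along image x. Rack yaw is about -6°. I plan to part the row between the dome (M) and the tin to its right (T2). First I turn to yaw -96° above M.

Call:
arm_command(
  steps=[
    [10,-5,0,0,0,7,87],
    [20,-10,0,0,0,14,87],
    [30,-15,0,0,0,21,87],
    [40,-20,0,0,0,28,87],
    [50,-25,10,0,0,35,87],
    [60,-30,20,0,0,42,87],
    [70,-35,30,0,0,49,87],
    [80,-40,40,0,0,56,87],
    [92,-46,50,0,0,63,87],
    [92,-46,60,0,0,70,87],
    [92,-46,70,0,0,77,87],
    [92,-46,80,0,0,84,87],
    [92,-46,90,0,0,91,87],
    [92,-46,100,0,0,98,87],
    [92,-46,110,0,0,105,87],
    [92,-46,120,0,0,108.6,87],
    [92,-46,120,0,0,108.6,87],
    [92,-46,120,0,0,108.6,87],
    [92,-46,120,0,0,108.6,87],
    [92,-46,120,0,0,108.6,87],
  ],
)

```text
time_s: 4.73
tcp_pos: [0.6552, 0.0113, 0.2671]
tool_rot: [178.1, 2.6, -84.7]
contact_force: [2.6, 4.5, -2.1]
opening: 0.0866
grip_force: 0.0
```

```bash
python3 - <<'E'
from h import *
g,T=wrist();save(g,'w2');s=r.sense();print(s['tcp_pos'],s['tool_rot'],s['joint_positions'].round(1))
E
```

```text
[ 0.65442373 -0.00214797  0.2648808 ] [178.01143519   2.201685   -85.76004035] [ -46.4   34.6   71.2   78.4  -33.6   92.  -154.2]
```

View pics/w2.png

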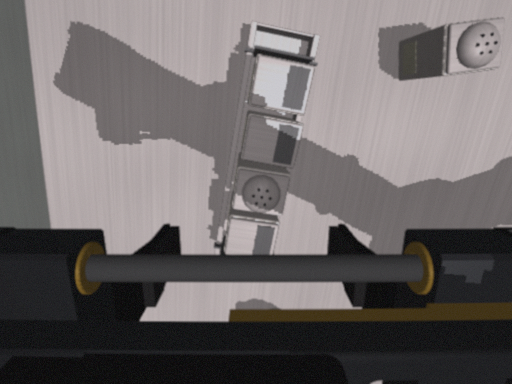

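Joint 7 and joint 3 hit their limits, so this grip orientation is on the wrong side. The equivalent yaw of +84° needs a half turn back. The picture shows the row at dome (262,192), lids at (284,82), (272,138) and (250,238), and the shaker at (478,45).

Call:
arm_command(
  steps=[
    [0,0,-20,0,0,-7,87],
    [0,0,-40,0,0,-14,87],
    [0,0,-40,0,0,-21,87],
    [0,0,-40,0,0,-28,87],
    [0,0,-40,0,0,-35,87],
    [0,0,-40,0,0,-42,87],
    [0,0,-40,0,0,-49,87],
    [0,0,-40,0,0,-56,87],
    [0,0,-40,0,0,-63,87],
    [0,0,-40,0,0,-70,87],
    [0,0,-40,0,0,-77,87],
    [0,0,-40,0,0,-84,87],
    [0,0,-40,0,0,-91,87],
    [0,0,-40,0,0,-98,87],
    [0,0,-40,0,0,-105,87],
    [0,0,-40,0,0,-112,87],
    [0,0,-40,0,0,-119,87],
    [0,0,-40,0,0,-126,87],
    [0,0,-40,0,0,-133,87],
    [0,0,-40,0,0,-140,87],
  ],
)

```text
time_s: 6.45
tcp_pos: [0.6546, -0.008, 0.3089]
tool_rot: [-177.1, -0.6, 54.4]
contact_force: [-0.2, 0.0, -0.4]
opening: 0.0872
grip_force: 0.0
```

Call:
arm_command(
  steps=[
    [0,0,0,0,0,-7,87],
    [0,0,0,0,0,-14,87],
    [0,0,0,0,0,-21,87],
    [0,0,0,0,0,-28,87],
    [0,0,0,0,0,-35,87],
    [0,0,0,0,0,-40,87],
    [0,0,0,0,0,-40,87],
    [0,0,0,0,0,-40,87],
    [0,0,0,0,0,-40,87],
    [0,0,0,0,0,-40,87],
  ],
)

```text
time_s: 7.28
tcp_pos: [0.6548, -0.0068, 0.3085]
tool_rot: [-178.1, -2.2, 94.1]
contact_force: [0.2, -0.3, 0.8]
opening: 0.0871
grip_force: 0.0
```

```bash
python3 - <<'E'
from h import *
g,T=wrist();s=r.sense();print(s['tcp_pos'],s['tool_rot'],s['joint_positions'].round(1))
print(rel((0.640,.0225,.2),84))
E
```

```text
[ 0.6548208  -0.00663151  0.30840126] [-178.12374149   -2.23899922   94.09891603] [-26.6  21.7  36.6  73.4 -14.5  91.2  12.3]
(array([ 25.9,  -9.1, 109.9]), array([-2.07, -2.07, 10.13]))
```

Call:
arm_command(
  steps=[
    [6,-2,0,-0.8,-0.8,4,87],
    [12,-4,20,-1.4,-1.4,7,87],
    [18,-6,40,-2.07,-2.07,10.1,87],
    [26,-9,60,-2.07,-2.07,10.1,87],
    [26,-9,60,-2.07,-2.07,10.1,87],
    [26,-9,60,-2.07,-2.07,10.1,87],
    [26,-9,60,-2.07,-2.07,10.1,87],
  ],
)

```text
time_s: 7.92
tcp_pos: [0.6426, 0.0203, 0.2511]
tool_rot: [179.9, 0.0, 84.1]
contact_force: [0.4, -0.4, -0.1]
opening: 0.0872
grip_force: 0.0
```

```bash
python3 - <<'E'
from h import *
g,T=wrist();save(g,'w3');s=r.sense();print(s['tcp_pos'],s['tool_rot'],s['joint_positions'].round(1),s['contact_force'])
a=imaging.grab_frame('scene')
for c in ['scene','wrist']:
  for q in ['match_mid','tin_a_mid','shaker_mid']:
    print(c,q,[(np.round(d['centre'],3).tolist(),round(d['confidence'],2)) for d in spotter.find_in(q,c)])
E
```

```text
[0.64288601 0.01986295 0.25144398] [1.79851106e+02 1.04127369e-02 8.40458619e+01] [-33.3  19.1  37.6  83.1 -11.6  81.6  -1.4] [ 0.84821136 -0.82108249  0.79117563]
scene match_mid [([0.66, 0.038, 0.106], 0.97)]
scene tin_a_mid [([0.656, -0.078, 0.108], 0.74), ([0.6, 0.302, 0.109], 0.3)]
scene shaker_mid [([0.462, -0.117, 0.045], 0.82)]
wrist match_mid [([0.644, 0.039, 0.113], 0.86)]
wrist tin_a_mid [([0.633, -0.094, 0.116], 0.85), ([0.647, 0.088, 0.114], 0.64)]
wrist shaker_mid []
```

View pics/w3.png

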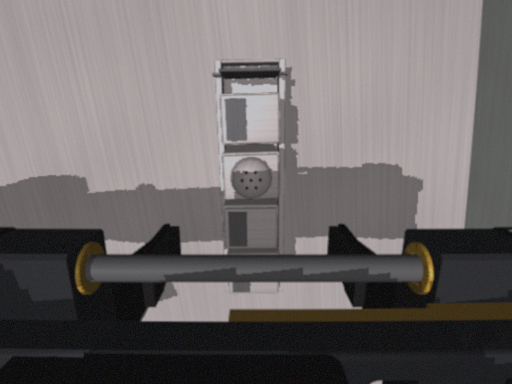

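The rack runs straight up the image, so yaw 84° is right. The dome is at (251,177), the lids at (251,118), (250,228) and (250,272), and the far divider near (251,72). Next I unproject these.

```bash
python3 - <<'E'
from h import *
g,T=wrist()
print(unproj(g,T,[(251,118),(250,228)],.112).round(4).tolist(),unproj(g,T,[(251,177)],.120).round(4))
# lid edges (rows) of T4, M shoulder, T2 ; divider tops
for n,p,z in [('T4 top',(251,95),.112),('T4 bot',(251,142),.112),('M top',(265,153),.112),('M bot',(265,201),.112),('T2 top',(250,206),.112),('div',(251,71),.088)]:
    print(n,unproj(g,T,[p],z).round(4))
X=tool();print(((unproj(g,T,[(251,177)],.12)-X[:3,3])@X[:3,:3]*1000).round(1))
gray=cv2.cvtColor(g['img'],cv2.COLOR_RGB2GRAY)
print(gray[60:225,270].tolist())
E
```

```text
[[0.6459, 0.0884, 0.112], [0.6327, -0.026, 0.112]] [[0.64   0.0314 0.12  ]]
T4 top [[0.6482 0.1097 0.112 ]]
T4 bot [[0.6435 0.0652 0.112 ]]
M top [[0.6564 0.0529 0.112 ]]
M bot [[0.6517 0.0026 0.112 ]]
T2 top [[ 0.6354 -0.0012  0.112 ]]
div [[0.6506 0.1342 0.088 ]]
[[ 10.4  -3.2 130. ]]
[164, 150, 107, 63, 57, 80, 110, 113, 105, 94, 81, 54, 31, 27, 32, 27, 30, 39, 75, 108, 117, 117, 118, 133, 170, 186, 190, 192, 192, 190, 192, 190, 187, 157, 144, 166, 189, 193, 189, 189, 189, 190, 191, 193, 191, 191, 187, 190, 189, 186, 186, 188, 189, 189, 188, 188, 188, 189, 188, 190, 185, 183, 187, 188, 188, 188, 184, 187, 185, 185, 182, 181, 183, 184, 185, 183, 183, 178, 179, 176, 177, 168, 146, 110, 80, 78, 77, 78, 77, 80, 81, 90, 132, 155, 136, 156, 179, 183, 183, 184, 184, 184, 185, 188, 185, 181, 174, 159, 143, 111, 88, 81, 79, 83, 83, 83, 87, 86, 86, 87, 86, 85, 82, 82, 78, 82, 83, 88, 97, 104, 110, 111, 109, 108, 107, 105, 106, 99, 87, 69, 67, 69, 70, 71, 71, 91, 112, 109, 87, 96, 106, 112, 110, 110, 109, 113, 111, 111, 110, 110, 111, 108, 108, 109, 108]
```

Call:
arm_command(
  steps=[
    [10,-3,20,0,0,0,87],
    [10,-3,55,0,0,0,87],
    [10,-3,90,0,0,0,87],
    [10,-3,120,0,0,0,87],
    [10,-3,145,0,0,0,87],
    [10,-3,165,0,0,0,87],
    [10,-3,178,0,0,0,87],
    [10,-3,178,0,0,0,87],
    [10,-3,178,0,0,0,87],
  ],
)

```text
time_s: 9.12
tcp_pos: [0.64, 0.0312, 0.0718]
tool_rot: [-180.0, 0.0, 84.1]
contact_force: [0.3, 0.5, 0.6]
opening: 0.0869
grip_force: 0.0
```

Call:
arm_command(
  steps=[
    [0,0,0,0,0,0,66],
    [0,0,0,0,0,0,62],
    [0,0,0,0,0,0,60],
    [0,0,0,0,0,0,58],
    [0,0,0,0,0,0,56],
    [0,0,0,0,0,0,54],
    [0,0,0,0,0,0,54],
    [0,0,0,0,0,0,54],
  ],
)

```text
time_s: 9.78
tcp_pos: [0.6407, 0.0313, 0.0724]
tool_rot: [179.9, -0.0, 84.1]
contact_force: [1.7, 0.5, 3.4]
opening: 0.0598
grip_force: 29.8
```

Call:
arm_command(
  steps=[
    [2,0,0,0,0,0,54],
    [4,0,0,0,0,0,54],
    [6,0,0,0,0,0,54],
    [8,0,0,0,0,0,54],
    [10,0,0,0,0,0,54],
    [12,0,0,0,0,0,54],
    [14,0,0,0,0,0,54],
    [16,0,0,0,0,0,54],
    [18,0,0,0,0,0,54],
    [19,0,0,0,0,0,54],
    [20,0,0,0,0,0,54],
    [20,0,0,0,0,0,54],
    [20,0,0,0,0,0,54],
  ],
)

```text
time_s: 10.87
tcp_pos: [0.6421, 0.045, 0.0732]
tool_rot: [179.9, 0.4, 83.9]
contact_force: [-2.0, -10.8, 11.0]
opening: 0.0599
grip_force: 29.9
```

Call:
arm_command(
  steps=[
    [1,0,0,0,0,0,54],
    [2,0,0,0,0,0,54],
    [3,0,0,0,0,0,54],
    [3,0,0,0,0,0,54],
  ],
)

```text
time_s: 11.2
tcp_pos: [0.6424, 0.048, 0.0735]
tool_rot: [179.9, 0.4, 83.9]
contact_force: [-3.5, -10.4, 12.0]
opening: 0.0601
grip_force: 30.0
```

Call:
arm_command(
  steps=[
    [0,0,-1,0,0,0,54],
    [1,0,-1,0,0,0,54],
    [2,0,-1,0,0,0,54],
    [3,0,-1,0,0,0,54],
    [3,0,-1,0,0,0,54],
  ],
)

```text
time_s: 11.62
tcp_pos: [0.6426, 0.0515, 0.0735]
tool_rot: [180.0, 0.4, 83.9]
contact_force: [-0.8, -10.4, 6.3]
opening: 0.06
grip_force: 29.9
```

Call:
arm_command(
  steps=[
    [1,0,0,0,0,0,54],
    [2,0,0,0,0,0,54],
    [3,0,0,0,0,0,54],
    [4,0,0,0,0,0,54],
    [4,0,0,0,0,0,54],
  ],
)

```text
time_s: 12.03
tcp_pos: [0.6431, 0.0554, 0.0735]
tool_rot: [180.0, 0.4, 83.9]
contact_force: [-0.3, -9.6, 7.4]
opening: 0.0597
grip_force: 29.9
```

Call:
arm_command(
  steps=[
    [1,0,0,0,0,0,54],
    [2,0,0,0,0,0,54],
    [3,0,0,0,0,0,54],
    [3,0,0,0,0,0,54],
  ],
)

```text
time_s: 12.37
tcp_pos: [0.6434, 0.0584, 0.0735]
tool_rot: [179.9, 0.4, 83.9]
contact_force: [-1.1, -10.0, 6.6]
opening: 0.0602
grip_force: 29.9
```

Still sliding steadily at about 10 N. I continue in small steps.

Call:
arm_command(
  steps=[
    [1,0,0,0,0,0,54],
    [2,0,0,0,0,0,54],
    [2,0,0,0,0,0,54],
  ],
)

```text
time_s: 12.62
tcp_pos: [0.6437, 0.0603, 0.0736]
tool_rot: [179.9, 0.4, 83.9]
contact_force: [-0.3, -9.0, 7.3]
opening: 0.0599
grip_force: 29.9
```

Call:
arm_command(
  steps=[
    [1,0,0,0,0,0,54],
    [2,0,0,0,0,0,54],
    [2,0,0,0,0,0,54],
  ],
)

```text
time_s: 12.87
tcp_pos: [0.6439, 0.0623, 0.0735]
tool_rot: [179.9, 0.4, 83.9]
contact_force: [-0.9, -9.2, 7.4]
opening: 0.0598
grip_force: 29.9
```

Call:
arm_command(
  steps=[
    [1,0,0,0,0,0,54],
    [2,0,0,0,0,0,54],
    [2,0,0,0,0,0,54],
  ],
)

```text
time_s: 13.12
tcp_pos: [0.644, 0.0635, 0.0736]
tool_rot: [179.9, 0.4, 83.9]
contact_force: [-0.8, -11.4, 7.7]
opening: 0.0598
grip_force: 30.0
```

```bash
python3 - <<'E'
from h import *
g,T=wrist()
a=imaging.grab_frame('side')
c=cv2.resize(a['img'][160:300,190:330],None,fx=4,fy=4,interpolation=cv2.INTER_CUBIC)
d=g['img'][0:300,100:400]
d=cv2.resize(d,(560,560))[:, 170:400]
cv2.imwrite('pics/m1.png',np.hstack([c,d])[:,:,::-1])
E
```

```text
(no output)
```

View pics/m1.png

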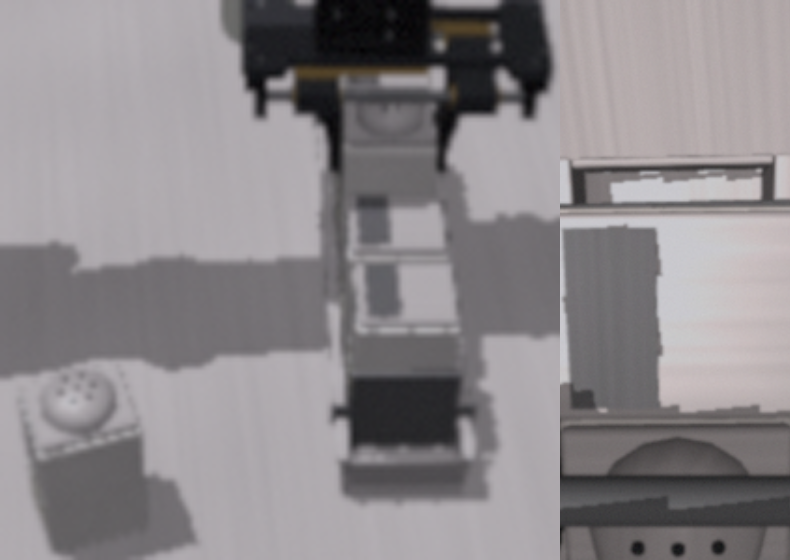

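The composite shows T4's edge at the far divider and M directly behind T4. In the side view T2 and T1 are left near the front divider. One more feel for the stop.

Call:
arm_command(
  steps=[
    [1,0,0,0,0,0,54],
    [2,0,0,0,0,0,54],
    [2,0,0,0,0,0,54],
    [2,0,0,0,0,0,54],
  ],
)

```text
time_s: 13.55
tcp_pos: [0.644, 0.0636, 0.0736]
tool_rot: [180.0, 0.5, 83.9]
contact_force: [-2.3, -13.1, 8.3]
opening: 0.0602
grip_force: 30.0
```

Stop felt: 13 N with no more travel. I ease off, open, and slide back along the row over T2 with the fingers straddling the tins.

Call:
arm_command(
  steps=[
    [-3,0,0,0,0,0,54],
    [-6,0,0,0,0,0,54],
    [-7,0,0,0,0,0,54],
    [-7,0,0,0,0,0,87],
    [-7,0,0,0,0,0,87],
    [-7,0,0,0,0,0,87],
    [-7,0,0,0,0,0,87],
    [-7,0,0,0,0,0,87],
  ],
)

```text
time_s: 14.22
tcp_pos: [0.6429, 0.0662, 0.0722]
tool_rot: [-179.9, -0.0, 84.2]
contact_force: [0.6, -0.2, -0.2]
opening: 0.0836
grip_force: 0.0
```

Call:
arm_command(
  steps=[
    [-10,0,0,0,0,0,87],
    [-25,0,0,0,0,0,87],
    [-40,0,0,0,0,0,87],
    [-55,0,0,0,0,0,87],
    [-70,0,0,0,0,0,87],
    [-82,0,0,0,0,0,87],
    [-91,0,0,0,0,0,87],
    [-91,0,0,0,0,0,87],
    [-91,0,0,0,0,0,87],
    [-91,0,0,0,0,0,87],
  ],
)

```text
time_s: 15.05
tcp_pos: [0.6342, -0.0242, 0.0726]
tool_rot: [-180.0, -0.1, 84.2]
contact_force: [-0.6, 0.1, 0.0]
opening: 0.0873
grip_force: 0.0
```

Call:
arm_command(
  steps=[
    [-2,0,0,0,0,0,66],
    [-2,0,0,0,0,0,62],
    [-2,0,0,0,0,0,60],
    [-2,0,0,0,0,0,58],
    [-2,0,0,0,0,0,56],
    [-2,0,0,0,0,0,54],
    [-2,0,0,0,0,0,54],
    [-2,0,0,0,0,0,54],
  ],
)

```text
time_s: 15.72
tcp_pos: [0.6341, -0.0272, 0.0728]
tool_rot: [180.0, -0.0, 84.1]
contact_force: [1.6, 0.4, -0.8]
opening: 0.0598
grip_force: 30.0
```

Call:
arm_command(
  steps=[
    [-1,0,-1,0,0,0,54],
    [-3,0,-1,0,0,0,54],
    [-5,0,-1,0,0,0,54],
    [-7,0,-1,0,0,0,54],
    [-9,0,-1,0,0,0,54],
    [-10,0,-1,0,0,0,54],
    [-10,0,-1,0,0,0,54],
  ],
)

```text
time_s: 16.3
tcp_pos: [0.6325, -0.0373, 0.0735]
tool_rot: [-180.0, -0.0, 84.1]
contact_force: [-0.4, 1.5, -4.0]
opening: 0.0596
grip_force: 30.0
```

Call:
arm_command(
  steps=[
    [-1,0,0,0,0,0,54],
    [-2,0,0,0,0,0,54],
    [-3,0,0,0,0,0,54],
    [-3,0,0,0,0,0,54],
  ],
)

```text
time_s: 16.63
tcp_pos: [0.6324, -0.0407, 0.0737]
tool_rot: [-180.0, 0.0, 84.1]
contact_force: [-0.6, 1.0, -4.1]
opening: 0.0601
grip_force: 30.0
```

Call:
arm_command(
  steps=[
    [-1,0,0,0,0,0,54],
    [-2,0,0,0,0,0,54],
    [-2,0,0,0,0,0,54],
  ],
)

```text
time_s: 16.88
tcp_pos: [0.6324, -0.0424, 0.0738]
tool_rot: [180.0, -0.0, 84.1]
contact_force: [0.2, 2.2, -5.1]
opening: 0.0598
grip_force: 30.0
```

Call:
arm_command(
  steps=[
    [-1,0,0,0,0,0,54],
    [-2,0,0,0,0,0,54],
    [-2,0,0,0,0,0,54],
  ],
)

```text
time_s: 17.13
tcp_pos: [0.6323, -0.0427, 0.0739]
tool_rot: [-180.0, -0.1, 84.2]
contact_force: [0.6, 5.6, -3.5]
opening: 0.0594
grip_force: 30.0
```

Call:
arm_command(
  steps=[
    [-1,0,0,0,0,0,54],
    [-2,0,0,0,0,0,54],
    [-2,0,0,0,0,0,54],
  ],
)

```text
time_s: 17.38
tcp_pos: [0.6321, -0.0429, 0.074]
tool_rot: [-180.0, -0.2, 84.2]
contact_force: [-1.3, 8.9, -2.1]
opening: 0.0597
grip_force: 30.0
```

Stop felt (9 N, no more travel). I ease off, release, rise, and measure the loose shaker's heading from the side view corners, in full-image pixels (194.5,256), (222.5,250), (225.5,267.5), (198.8,273.8).

Call:
arm_command(
  steps=[
    [3,0,0,0,0,0,54],
    [5,0,1,0,0,0,54],
    [5,0,1,0,0,0,87],
    [5,0,1,0,0,0,87],
    [5,0,1,0,0,0,87],
    [5,0,1,0,0,0,87],
    [5,0,1,0,0,0,87],
    [5,0,-20,0,0,0,87],
    [5,0,-50,0,0,0,87],
    [5,0,-90,0,0,0,87],
    [5,0,-125,0,0,0,87],
    [5,0,-150,0,0,0,87],
    [5,0,-150,0,0,0,87],
    [5,0,-150,0,0,0,87],
  ],
)

```text
time_s: 18.55
tcp_pos: [0.6335, -0.0418, 0.2258]
tool_rot: [179.8, -0.0, 84.1]
contact_force: [-0.2, 0.3, -1.4]
opening: 0.0868
grip_force: 0.0
```

```bash
python3 - <<'E'
from h import *
b=imaging.grab_frame('side')
P=unproj(b,b['T'],[(194.5,256.2),(222.5,250),(225.5,267.5),(198.8,273.8)],.104)
print(P.round(4).tolist(),P.mean(0))
for i in range(4):
    e=P[(i+1)%4]-P[i]; print(np.hypot(*e[:2]),np.degrees(np.arctan2(e[1],e[0])))
print(unproj(b,b['T'],[(209.5,260.5)],.111))
s=r.sense();print(s['tcp_pos'],s['tool_rot'],s['joint_positions'].round(1))
print(rel((0.442,-0.215,.25),100))
E
```

```text
[[0.4037, -0.1282, 0.104], [0.4676, -0.1159, 0.104], [0.4714, -0.1662, 0.104], [0.4124, -0.1781, 0.104]] [ 0.43879004 -0.14709815  0.104     ]
0.06507615523848753 10.912172857519078
0.05047160020524107 -85.6637072758869
0.060218817274784675 -168.57046649373058
0.05069165012226952 99.87207439792175
[[ 0.43725004 -0.1489923   0.111     ]]
[ 0.63245694 -0.04149907  0.22391139] [ 1.79962670e+02 -2.16045599e-02  8.41053511e+01] [-29.   18.7  38.5  86.8 -11.8  78.5   4.5]
(array([-192.1, -171.6,  -26.3]), array([  0.04,  -0.02, -15.89]))
```

Edges of 60 and 50 mm match the shaker, which is at about (0.439,-0.147) with yaw about 10-11°. I move in for a wrist look.

Call:
arm_command(
  steps=[
    [-15,-15,-26,0,0,-2,87],
    [-35,-32,-26,0,0,-4,87],
    [-58,-52,-26,0,0,-6,87],
    [-82,-73,-26,0,0,-8,87],
    [-106,-95,-26,0,0,-10,87],
    [-130,-116,-26,0,0,-12,87],
    [-152,-136,-26,0,0,-14,87],
    [-172,-154,-26,0,0,-15.9,87],
    [-186,-166,-26,0,0,-15.9,87],
    [-192,-172,-26,0,0,-15.9,87],
    [-192,-172,-26,0,0,-15.9,87],
    [-192,-172,-26,0,0,-15.9,87],
    [-192,-172,-26,0,0,-15.9,87],
    [-192,-172,-26,0,0,-15.9,87],
  ],
)

```text
time_s: 19.77
tcp_pos: [0.4427, -0.2133, 0.2495]
tool_rot: [-180.0, 0.0, 100.2]
contact_force: [0.6, -0.1, 0.8]
opening: 0.0869
grip_force: 0.0
```

```bash
python3 - <<'E'
from h import *
g,T=wrist();s=r.sense();print(s['tcp_pos'],s['tool_rot'],s['joint_positions'].round(1));save(g,'w4')
print([(np.round(d['centre'],3).tolist(),round(d['confidence'],2)) for d in spotter.find_in('shaker_mid','wrist')])
np.savez('w4.npz',T=T,X=tool(s))
E
```

```text
[ 0.44256661 -0.21350741  0.24947115] [-1.79957093e+02  2.11433866e-02  1.00140240e+02] [-22.9  -4.2  43.9 104.    3.   79.1  30.5]
[([0.435, -0.142, 0.11], 0.89)]
```

View pics/w4.png

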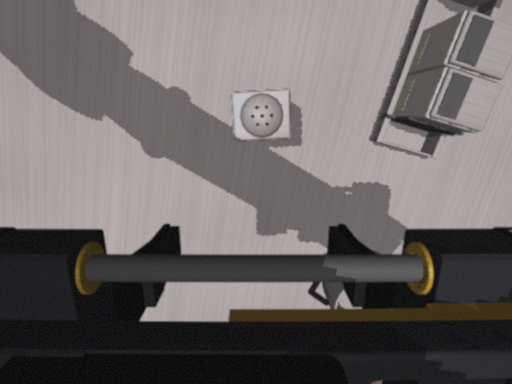

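The shaker dome is at (262,115) with lid corners near (233,91), (289,89), (290,138), (236,140).

```bash
python3 - <<'E'
from h import *
z=np.load('w4.npz');T=z['T'];X=z['X']
g=imaging.grab_frame('wrist')
gray=cv2.cvtColor(g['img'],cv2.COLOR_RGB2GRAY)
m=(cv2.GaussianBlur(gray,(3,3),0)>185).astype(np.uint8); m[:70]=0;m[160:]=0;m[:,:220]=0;m[:,305:]=0
c=max(cv2.findContours(m,0,2)[0],key=cv2.contourArea);R=cv2.minAreaRect(c);print(R)
P=unproj(g,T,cv2.boxPoints(R),.104)
for i in range(4):
    e=P[(i+1)%4]-P[i];print(np.hypot(*e[:2]),np.degrees(np.arctan2(e[1],e[0])))
print(P.mean(0)); M=unproj(g,T,[(262,115)],.111)[0];print(M)
print(unproj(g,T,[(233,91),(289,89),(290,138),(236,140)],.104).round(4).tolist())
yaw=100.
print(rel((*P.mean(0)[:2],.066),98),rel((*P.mean(0)[:2],.066),102))
E
```

```text
((242.5, 114.5), (43.0, 17.0), 90.0)
0.016700563089429438 10.12279295802957
0.04163450488309876 -79.979392150985
0.017305333473281077 -169.8581373687732
0.04164573439605037 99.18855841095221
[ 0.41847264 -0.14574862  0.104     ]
[ 0.43750487 -0.14242125  0.111     ]
[[0.4055, -0.125, 0.104], [0.4592, -0.1135, 0.104], [0.47, -0.1597, 0.104], [0.4161, -0.1714, 0.104]]
(array([ 71.4, -11.4, 183.5]), array([-0.03,  0.02,  2.1 ])) (array([ 71.4, -11.4, 183.5]), array([-0.03,  0.02, -1.9 ]))
```

Yaw from the corner edges is about 12°, and the dome and corner mean agree at (0.4376,-0.1424). I descend and grip.

Call:
arm_command(
  steps=[
    [20,2,0,0,0,-2,87],
    [45,5,10,0,0,-2,87],
    [65,7,30,0,0,-2,87],
    [71,8,60,0,0,-2,87],
    [71,8,95,0,0,-2,87],
    [71,8,125,0,0,-2,87],
    [71,8,150,0,0,-2,87],
    [71,8,170,0,0,-2,87],
    [71,8,183,0,0,-2,87],
    [71,8,183,0,0,-2,87],
    [71,8,183,0,0,-2,80],
    [71,8,183,0,0,-2,74],
    [71,8,183,0,0,-2,68],
    [71,8,183,0,0,-2,63],
    [71,8,183,0,0,-2,60],
    [71,8,183,0,0,-2,57],
    [71,8,183,0,0,-2,54],
    [71,8,183,0,0,-2,54],
    [71,8,183,0,0,-2,54],
    [71,8,183,0,0,-2,54],
  ],
)

```text
time_s: 21.58
tcp_pos: [0.4377, -0.1434, 0.0672]
tool_rot: [179.9, 0.0, 102.0]
contact_force: [0.3, -0.0, 4.7]
opening: 0.0604
grip_force: 29.9
```

```bash
python3 - <<'E'
from h import *
s=r.sense();print(s['tcp_pos'],s['tool_rot'],s['contact_force'],s['opening'])
print(rel((0.6385,.009,.20),84))
E
```

```text
[ 0.43774972 -0.14337754  0.0672482 ] [1.79938961e+02 2.54758439e-03 1.02023555e+02] [ 0.30087725 -0.02474439  4.73636228] 0.06039779821465402
(array([ 107.2,  228.2, -132.5]), array([ 6.000e-02, -1.000e-02,  1.802e+01]))
```

Call:
arm_command(
  steps=[
    [0,0,-15,0,0,0,54],
    [0,0,-45,0,0,0,54],
    [0,0,-80,0,0,0,54],
    [5,10,-115,0,0,2,54],
    [15,32,-140,0,0,4,54],
    [27,57,-150,0,0,6,54],
    [40,84,-150,0,0,8,54],
    [53,111,-150,0,0,10,54],
    [66,138,-150,0,0,12,54],
    [78,163,-150,0,0,14,54],
    [89,187,-150,0,0,16,54],
    [98,206,-150,0,0,18,54],
    [105,220,-150,0,0,18,54],
    [108.5,227.5,-150,0,0,18,54],
    [108.5,227.5,-150,0,0,18,54],
    [108.5,227.5,-150,0,0,18,54],
    [108.5,227.5,-150,0,0,18,54],
    [108.5,227.5,-150,0,0,18,54],
    [108.5,227.5,-150,0,0,18,54],
  ],
)

```text
time_s: 23.17
tcp_pos: [0.6365, 0.009, 0.2171]
tool_rot: [180.0, -0.0, 83.9]
contact_force: [-0.1, 0.2, -4.8]
opening: 0.0598
grip_force: 29.9
```

```bash
python3 - <<'E'
from h import *
g,T=wrist();s=r.sense();print(s['tcp_pos'],s['tool_rot'],s['joint_positions'].round(1),s['contact_force'],s['opening'])
np.savez('w5.npz',T=T,X=tool(s))
c=cv2.resize(g['img'][20:300,170:340],None,fx=2.1,fy=2.1,interpolation=cv2.INTER_CUBIC)
a=imaging.grab_frame('scene')
d=cv2.resize(a['img'][130:270,150:290],(420,420),interpolation=cv2.INTER_CUBIC); d=np.vstack([d,np.zeros((588-420,420,3),np.uint8)])
cv2.imwrite('pics/w5.png',np.hstack([c,d])[:,:,::-1]);cv2.imwrite('pics/w5full.png',g['img'][:,:,::-1])
E
```

```text
[0.63664523 0.00929354 0.21712846] [ 1.79985893e+02 -2.93091817e-02  8.39524470e+01] [-31.   18.8  35.2  86.8 -11.   77.8  -0.9] [ 0.44843892  0.20817566 -4.68262225] 0.05996481357486806
```

View pics/w5.png

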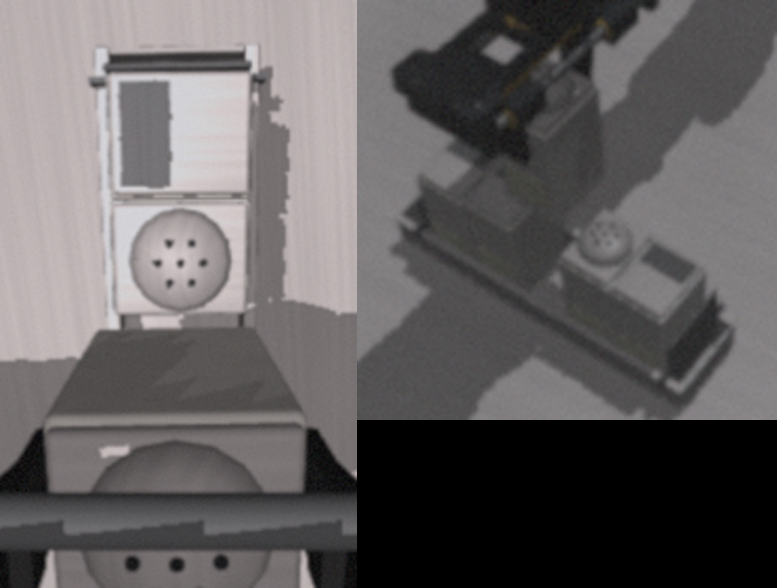

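The held shaker's lower front edge is at about crop (97-243, 330) and its upper front edge at row ~420. M's rear edge is at row ~314. The gap is open, and the scene inset shows a clear slot between T2 and M.

```bash
python3 - <<'E'
from h import *
z=np.load('w5.npz');T=z['T'];X=z['X'];g=imaging.grab_frame('wrist')
gray=cv2.cvtColor(g['img'],cv2.COLOR_RGB2GRAY).astype(float)
print(gray[155:235,232:238].mean(1).round().astype(int).tolist())
f=lambda p,z:((unproj(g,T,[(170+p[0]/2.1,20+p[1]/2.1)],z)[0]-X[:3,3])@X[:3,:3]*1000).round(1)
zb=X[2,3]-.066
for n,p,h in [('sh bot L',(99,331),zb),('sh bot R',(245,329),zb),('sh top L',(48,420),zb+.104),('sh top R',(304,418),zb+.104),('M rear L',(118,312),.112),('M rear R',(245,314),.112),('M front L',(112,203),.112),('M front R',(248,203),.112),('dome',(180,263),.124),('div face',(180,68),.088),('wall L bot',(123,324),.04),('wall R bot',(243,324),.04)]: print(n,f(p,h))
E
```

```text
[162, 168, 173, 181, 192, 199, 203, 206, 207, 204, 200, 198, 198, 189, 161, 137, 132, 134, 135, 134, 128, 111, 91, 84, 80, 81, 83, 84, 80, 78, 77, 78, 77, 78, 79, 78, 77, 76, 78, 78, 78, 78, 78, 78, 78, 78, 78, 77, 77, 78, 78, 80, 78, 78, 77, 77, 78, 77, 78, 79, 80, 90, 107, 122, 131, 137, 128, 100, 76, 80, 93, 105, 110, 115, 118, 119, 117, 108, 91, 78]
sh bot L [ 23.3 -29.3  66. ]
sh bot R [24.  25.1 66. ]
sh top L [ 26.2 -27.7 -38. ]
sh top R [ 26.7  26.5 -38. ]
M rear L [ 23.3 -25.7 105.1]
M rear R [ 22.4  29.3 105.1]
M front L [ 69.1 -27.1 105.2]
M front R [ 69.1  29.3 105.2]
dome [45.6  1.  93.2]
div face [125.    1.2 129.2]
wall L bot [  3.5 -29.9 177.1]
wall R bot [  3.5  36.4 177.1]
```

M's rear seems closer than the grip record suggested, so I back off 60 mm along the row and measure both edges of the gap in a single picture.

Call:
arm_command(
  steps=[
    [-15,0,-5,0,0,0,54],
    [-35,0,-5,0,0,0,54],
    [-52,0,-5,0,0,0,54],
    [-60,0,-5,0,0,0,54],
    [-60,0,-5,0,0,0,54],
    [-60,0,-5,0,0,0,54],
    [-60,0,-5,0,0,0,54],
    [-60,0,-5,0,0,0,54],
  ],
)

```text
time_s: 23.98
tcp_pos: [0.6311, -0.0475, 0.2215]
tool_rot: [-180.0, -0.1, 84.2]
contact_force: [0.8, 0.4, -4.3]
opening: 0.0597
grip_force: 29.9
```

```bash
python3 - <<'E'
from h import *
g,T=wrist();s=r.sense();print(s['tcp_pos'],s['tool_rot'])
np.savez('w6.npz',T=T,X=tool(s))
c=cv2.resize(g['img'][0:200,180:320],None,fx=3,fy=3,interpolation=cv2.INTER_CUBIC)
cv2.imwrite('pics/w6.png',c[:,:,::-1])
E
```

```text
[ 0.63103103 -0.04777425  0.22154333] [-1.79980057e+02 -4.30409604e-02  8.41527456e+01]
```

View pics/w6.png

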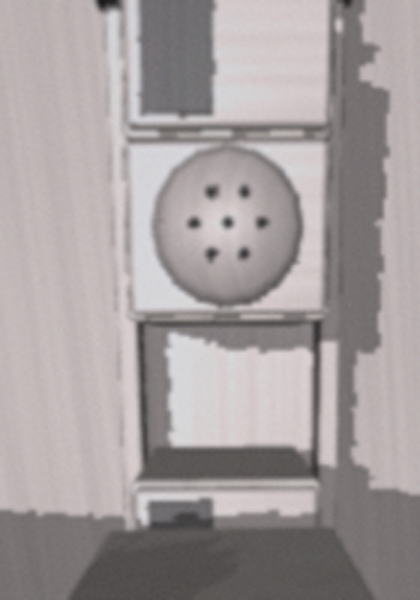

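The picture shows the gap clearly: M's rear edge at crop row ~320, T2's front edge at row ~479, and the dome centre at (228,222).

```bash
python3 - <<'E'
from h import *
z=np.load('w6.npz');T=z['T'];X=z['X'];g=imaging.grab_frame('wrist')
f=lambda p,z:((unproj(g,T,[(180+p[0]/3,p[1]/3)],z)[0]-X[:3,3])@X[:3,:3]*1000).round(1)
zb=X[2,3]-.066
for n,p,h in [('dome',(228,222),.126),('M rear',(228,320),.11),('M front',(228,141),.112),('T4 rear',(228,124),.112),('T2 front',(228,479),.11),('T2 front L',(140,479),.11),('T2 front R',(318,479),.11),('T2 bottom',(228,448),.008),('M rear L',(130,316),.11),('M rear R',(325,316),.11),('sh front bot',(228,529),zb),('sh bL',(110,531),zb),('sh bR',(337,528),zb)]: print(n,f(p,h))
gray=cv2.cvtColor(g['img'],cv2.COLOR_RGB2GRAY).astype(int)
print(gray[100:112,240:250].mean(1).astype(int),gray[145:180,258:270].mean(1).astype(int))
E
```

```text
dome [103.3   1.3  95.6]
M rear [ 78.1   1.5 111.6]
M front [126.3   1.4 109.6]
T4 rear [130.6   1.3 109.6]
T2 front [ 31.    1.6 111.6]
T2 front L [ 31.  -25.6 111.6]
T2 front R [ 31.   29.3 111.6]
T2 bottom [ 28.6   2.3 213.6]
M rear L [ 79.3 -27.4 111.6]
M rear R [ 79.3  30.  111.6]
sh front bot [24.8  1.2 66. ]
sh bL [ 24.3 -29.6  66. ]
sh bR [25.1 29.7 66. ]
[180 207 203 160 139 166 121  81  98 121 127 136] [207 205 193 154 104  87  87  87  87  87  87  87  85  92 130 178 179 149
 175 200 205 204 203 203 200 181 144 126 124 123 115  99  90  88  89]
```

The gap measures only about 48 mm. T2 agrees with its stop, but M sits about 6 mm short of the grip record, so it slipped in the pads at the end of its slide. I put the shaker down in front of the rack, push M again without pressing it down, and then take the shaker up again.

Call:
arm_command(
  steps=[
    [0,-25,0,0,0,0,54],
    [0,-60,0,0,0,0,54],
    [0,-95,0,0,0,0,54],
    [0,-120,15,0,0,0,54],
    [0,-130,45,0,0,0,54],
    [0,-130,80,0,0,0,54],
    [0,-130,110,0,0,0,54],
    [0,-130,132,0,0,0,54],
    [0,-130,145,0,0,0,54],
    [0,-130,150,0,0,0,54],
    [0,-130,153,0,0,0,54],
    [0,-130,154,0,0,0,54],
    [0,-130,154,0,0,0,54],
  ],
)

```text
time_s: 25.17
tcp_pos: [0.5025, -0.0359, 0.0686]
tool_rot: [179.9, -0.0, 84.0]
contact_force: [0.9, 0.2, -4.3]
opening: 0.0595
grip_force: 29.9
```

Call:
arm_command(
  steps=[
    [0,0,1,0,0,0,54],
    [0,0,1.5,0,0,0,54],
    [0,0,1.5,0,0,0,54],
    [0,0,1.5,0,0,0,87],
    [0,0,1.5,0,0,0,87],
    [0,0,1.5,0,0,0,87],
    [0,0,1.5,0,0,0,87],
    [0,0,-20,0,0,0,87],
    [0,0,-50,0,0,0,87],
    [0,0,-85,0,0,0,87],
    [15,20,-110,0,0,0,87],
    [35,45,-115,0,0,0,87],
    [55,72,-115,0,0,0,87],
    [75,98,-115,0,0,0,87],
    [93,120,-110,0,0,0,87],
    [103,131,-95,0,0,0,87],
    [103,131,-65,0,0,0,87],
    [103,131,-35,0,0,0,87],
    [103,131,-15,0,0,0,87],
    [103,131,-6,0,0,0,87],
  ],
)

```text
time_s: 26.83
tcp_pos: [0.6403, 0.0528, 0.0699]
tool_rot: [-179.7, 0.1, 84.0]
contact_force: [-0.4, 0.3, 0.6]
opening: 0.0871
grip_force: 0.0
```

Call:
arm_command(
  steps=[
    [0,0,0,0,0,0,80],
    [0,0,0,0,0,0,74],
    [0,0,0,0,0,0,66],
    [0,0,0,0,0,0,62],
    [0,0,0,0,0,0,58],
    [0,0,0,0,0,0,54],
    [0,0,0,0,0,0,54],
    [0,0,-1,0,0,0,54],
  ],
)

```text
time_s: 27.5
tcp_pos: [0.643, 0.053, 0.0751]
tool_rot: [179.9, -0.0, 84.0]
contact_force: [1.9, -0.7, -3.8]
opening: 0.0597
grip_force: 30.0
```

Call:
arm_command(
  steps=[
    [1,0,0,0,0,0,54],
    [2,0,0,0,0,0,54],
    [3,0,0,0,0,0,54],
    [3,0,0,0,0,0,54],
  ],
)

```text
time_s: 27.83
tcp_pos: [0.643, 0.0534, 0.0752]
tool_rot: [180.0, 0.1, 83.9]
contact_force: [-1.8, -3.9, 5.6]
opening: 0.0597
grip_force: 30.0
```

Call:
arm_command(
  steps=[
    [1,0,0,0,0,0,54],
    [2,0,0,0,0,0,54],
    [2,0,0,0,0,0,54],
    [2,0,0,0,0,0,54],
  ],
)

```text
time_s: 28.17
tcp_pos: [0.6431, 0.0539, 0.0753]
tool_rot: [180.0, 0.2, 83.9]
contact_force: [-1.9, -5.2, 6.2]
opening: 0.0599
grip_force: 30.0
```

Call:
arm_command(
  steps=[
    [1,0,0,0,0,0,54],
    [2,0,0,0,0,0,54],
    [2,0,0,0,0,0,54],
    [2,0,0,0,0,0,54],
  ],
)

```text
time_s: 28.5
tcp_pos: [0.6433, 0.0547, 0.0754]
tool_rot: [180.0, 0.3, 83.8]
contact_force: [-2.8, -7.6, 5.5]
opening: 0.0598
grip_force: 30.0
```

Pushing makes the front bottom edge dig in: the z force rises along with the push, which is a self-locking wedge. I'll lift M a couple of millimetres so that it hangs, as T2 did, then move on.

Call:
arm_command(
  steps=[
    [-3,0,0,0,0,0,54],
    [-6,0,-1,0,0,0,54],
    [-6,0,-2,0,0,0,54],
    [-6,0,-3,0,0,0,54],
    [-6,0,-3,0,0,0,54],
    [-6,0,-3,0,0,0,54],
  ],
)

```text
time_s: 29.0
tcp_pos: [0.6417, 0.0543, 0.0767]
tool_rot: [-179.9, 0.0, 84.1]
contact_force: [-1.0, -0.6, -4.6]
opening: 0.06
grip_force: 30.0
```

Call:
arm_command(
  steps=[
    [1,0,0,0,0,0,54],
    [2,0,0,0,0,0,54],
    [3,0,0,0,0,0,54],
    [4,0,0,0,0,0,54],
    [4,0,0,0,0,0,54],
  ],
)

```text
time_s: 29.42
tcp_pos: [0.6431, 0.0581, 0.0776]
tool_rot: [-180.0, -0.0, 84.0]
contact_force: [-0.3, -2.7, -5.7]
opening: 0.0597
grip_force: 30.0
```

Now it moves freely while hanging. I continue to the stop.

Call:
arm_command(
  steps=[
    [1,0,0,0,0,0,54],
    [2,0,0,0,0,0,54],
    [2,0,0,0,0,0,54],
  ],
)

```text
time_s: 29.67
tcp_pos: [0.6432, 0.0584, 0.0778]
tool_rot: [-180.0, 0.1, 84.0]
contact_force: [-1.7, -4.5, -4.6]
opening: 0.0597
grip_force: 30.0
```

Call:
arm_command(
  steps=[
    [1,0,0,0,0,0,54],
    [2,0,0,0,0,0,54],
    [2,0,0,0,0,0,54],
  ],
)

```text
time_s: 29.92
tcp_pos: [0.6432, 0.0586, 0.078]
tool_rot: [-180.0, 0.2, 83.9]
contact_force: [-2.4, -7.1, -3.5]
opening: 0.0597
grip_force: 30.0
```

Call:
arm_command(
  steps=[
    [1,0,0,0,0,0,54],
    [2,0,0,0,0,0,54],
    [2,0,0,0,0,0,54],
  ],
)

```text
time_s: 30.17
tcp_pos: [0.6432, 0.0587, 0.0781]
tool_rot: [-180.0, 0.3, 83.9]
contact_force: [-4.2, -9.4, -1.7]
opening: 0.0597
grip_force: 30.0
```

Stop felt at 0.0586, as predicted from the dividers (about 0.059). I set M down, release it, rise, and go back above the shaker.

Call:
arm_command(
  steps=[
    [-3,0,1,0,0,0,54],
    [-4,0,2,0,0,0,54],
    [-4,0,3,0,0,0,54],
    [-4,0,3.5,0,0,0,54],
    [-4,0,3.5,0,0,0,54],
    [-4,0,3.5,0,0,0,87],
    [-4,0,3.5,0,0,0,87],
    [-4,0,3.5,0,0,0,87],
    [-4,0,3.5,0,0,0,87],
    [-4,0,-10,0,0,0,87],
    [-4,0,-40,0,0,0,87],
    [-4,0,-80,0,0,0,87],
    [-15,-10,-105,0,0,0,87],
    [-35,-30,-105,0,0,0,87],
    [-58,-57,-105,0,0,0,87],
    [-80,-85,-105,0,0,0,87],
    [-100,-110,-105,0,0,0,87],
    [-114,-131,-95,0,0,0,87],
    [-114,-131,-70,0,0,0,87],
    [-114,-131,-40,0,0,0,87],
  ],
)

```text
time_s: 31.83
tcp_pos: [0.5031, -0.0363, 0.1206]
tool_rot: [179.6, -0.3, 83.9]
contact_force: [1.3, 0.9, 0.1]
opening: 0.0869
grip_force: 0.0
```

Call:
arm_command(
  steps=[
    [0,0,25,0,0,0,87],
    [0,0,40,0,0,0,87],
    [0,0,48,0,0,0,87],
    [0,0,50,0,0,0,87],
    [0,0,50,0,0,0,87],
    [0,0,50,0,0,0,74],
    [0,0,50,0,0,0,66],
    [0,0,50,0,0,0,60],
    [0,0,50,0,0,0,54],
    [0,0,50,0,0,0,54],
    [0,0,50,0,0,0,54],
    [0,0,50,0,0,0,54],
  ],
)

```text
time_s: 32.83
tcp_pos: [0.5022, -0.036, 0.0682]
tool_rot: [179.9, -0.0, 84.0]
contact_force: [1.4, 0.4, 1.9]
opening: 0.0599
grip_force: 29.9
```

Call:
arm_command(
  steps=[
    [0,0,-20,0,0,0,54],
    [0,0,-55,0,0,0,54],
    [0,0,-90,0,0,0,54],
    [0,5,-125,0,0,0,54],
    [0,30,-150,0,0,0,54],
    [0,60,-154,0,0,0,54],
    [0,90,-154,0,0,0,54],
    [0,115,-154,0,0,0,54],
    [0,130,-154,0,0,0,54],
    [0,130,-154,0,0,0,54],
    [0,130,-154,0,0,0,54],
    [0,130,-154,0,0,0,54],
    [0,130,-154,0,0,0,54],
  ],
)

```text
time_s: 33.92
tcp_pos: [0.6297, -0.0495, 0.2212]
tool_rot: [-179.9, -0.0, 84.0]
contact_force: [-0.7, 1.1, -3.7]
opening: 0.0596
grip_force: 29.9
```

```bash
python3 - <<'E'
from h import *
g,T=wrist();s=r.sense();X=tool(s);print(s['tcp_pos'],s['tool_rot'],s['contact_force'])
np.savez('w7.npz',T=T,X=X,img=g['img'])
gray=cv2.cvtColor(g['img'],cv2.COLOR_RGB2GRAY).astype(int)
old=cv2.cvtColor(cv2.imread('pics/w6.png'),cv2.COLOR_BGR2GRAY).astype(int)
for c0 in (228,258,275): print(c0,gray[85:200,c0:c0+8].mean(1).astype(int).tolist())
# dome: find by Hough
e=cv2.HoughCircles(cv2.GaussianBlur(gray.astype(np.uint8),(3,3),0)[20:140,200:310],cv2.HOUGH_GRADIENT,1,50,param1=80,param2=15,minRadius=18,maxRadius=32);print(e)
E
```

```text
[ 0.62989956 -0.04943291  0.22155018] [-1.79946435e+02 -4.33290925e-02  8.40151087e+01] [ 0.05400953  0.82659951 -4.49994314]
228 [213, 213, 213, 213, 214, 213, 213, 214, 212, 197, 153, 134, 169, 122, 74, 75, 94, 108, 118, 122, 120, 119, 117, 117, 118, 119, 119, 118, 117, 118, 119, 118, 117, 116, 115, 114, 114, 114, 115, 113, 113, 114, 118, 117, 113, 113, 113, 111, 111, 111, 111, 112, 113, 112, 113, 113, 112, 113, 114, 113, 112, 109, 103, 96, 93, 91, 89, 92, 95, 94, 92, 92, 115, 161, 181, 154, 169, 198, 203, 178, 151, 142, 143, 144, 145, 146, 141, 128, 111, 94, 90, 90, 88, 86, 84, 87, 87, 83, 79, 78, 79, 79, 80, 79, 79, 78, 79, 79, 79, 79, 79, 78, 79, 78, 78]
258 [149, 146, 142, 135, 122, 109, 105, 132, 174, 171, 144, 144, 158, 107, 70, 69, 78, 102, 123, 127, 127, 126, 126, 126, 138, 173, 204, 209, 209, 208, 208, 209, 208, 209, 208, 209, 209, 208, 208, 208, 208, 208, 208, 208, 209, 208, 208, 208, 208, 208, 208, 208, 208, 207, 207, 207, 207, 207, 207, 207, 205, 181, 120, 88, 87, 88, 88, 88, 88, 88, 86, 91, 130, 180, 182, 151, 176, 202, 207, 205, 204, 205, 206, 209, 209, 191, 148, 126, 124, 123, 114, 94, 88, 89, 89, 88, 88, 85, 84, 84, 85, 87, 88, 88, 88, 88, 87, 88, 88, 89, 88, 88, 87, 87, 88]
275 [195, 203, 205, 205, 203, 200, 200, 200, 198, 172, 137, 135, 155, 104, 68, 72, 89, 117, 127, 129, 128, 129, 128, 127, 133, 161, 200, 208, 207, 208, 207, 207, 207, 207, 207, 206, 207, 207, 207, 206, 206, 207, 207, 206, 206, 206, 206, 206, 205, 206, 205, 205, 206, 205, 205, 205, 205, 204, 204, 204, 203, 188, 148, 117, 99, 92, 88, 87, 87, 87, 85, 93, 135, 180, 170, 151, 179, 200, 203, 200, 200, 200, 202, 204, 204, 193, 165, 133, 123, 120, 107, 92, 88, 88, 87, 88, 88, 88, 89, 89, 89, 89, 88, 88, 87, 88, 87, 88, 87, 87, 88, 87, 88, 88, 87]
[[[51.5 46.5 31.4]]]
```

```bash
python3 - <<'E'
from h import *
z=np.load('w7.npz');T=z['T'];X=z['X'];g=imaging.grab_frame('wrist')
f=lambda p,z:((unproj(g,T,[p],z)[0]-X[:3,3])@X[:3,:3]*1000).round(1)
zb=X[2,3]-.066
for n,p,h in [('dome',(251.5,66.5),.122),('M rear',(260,98.2),.11),('T2 front',(260,157.1),.11),('T2 bot',(262,146.9),.009),('sh bot',(255,175.3),zb)]: print(n,f(p,h))
gray=cv2.cvtColor(g['img'],cv2.COLOR_RGB2GRAY).astype(int)
print('M rear row L/R',[gray[95:101,c].tolist() for c in (230,245,265,280)])
print('row M lid',gray[88,215:295].tolist()); print('row shaker',gray[200,190:320].tolist())
E
```

```text
dome [109.1  -2.6  99.6]
M rear [ 84.8   4.7 111.6]
T2 front [ 33.    5.  111.6]
T2 bot [ 31.3   9.4 212.6]
sh bot [25.3  0.2 66. ]
M rear row L/R [[158, 135, 175, 138, 85, 82], [154, 113, 117, 104, 78, 71], [147, 119, 138, 105, 73, 68], [147, 147, 165, 110, 68, 69]]
row M lid [187, 191, 189, 185, 192, 204, 207, 205, 188, 166, 181, 205, 214, 213, 213, 213, 214, 214, 213, 212, 214, 214, 214, 214, 213, 209, 199, 173, 141, 120, 115, 120, 127, 134, 130, 134, 136, 140, 144, 146, 147, 146, 146, 144, 142, 141, 135, 135, 133, 130, 127, 119, 110, 101, 96, 107, 124, 146, 181, 202, 207, 207, 205, 206, 205, 205, 202, 204, 202, 203, 202, 201, 198, 175, 140, 129, 127, 124, 120, 111]
row shaker [117, 115, 115, 112, 113, 113, 114, 116, 115, 115, 116, 109, 96, 84, 78, 79, 81, 81, 80, 80, 78, 80, 79, 80, 80, 77, 79, 79, 81, 77, 79, 80, 80, 79, 81, 80, 77, 78, 78, 78, 80, 78, 77, 80, 78, 79, 79, 79, 80, 81, 78, 79, 78, 81, 83, 87, 90, 90, 90, 91, 88, 90, 89, 91, 89, 89, 90, 87, 88, 86, 85, 87, 88, 88, 90, 89, 87, 88, 87, 87, 87, 88, 86, 88, 86, 87, 88, 88, 89, 89, 87, 88, 87, 87, 86, 90, 87, 86, 87, 84, 85, 85, 86, 85, 87, 85, 84, 87, 86, 87, 87, 89, 89, 87, 87, 95, 111, 119, 118, 117, 117, 118, 117, 116, 115, 115, 115, 114, 114, 115]
```

The gap now measures about 52-53 mm, with its middle 58 mm ahead along the row. I move over it, stop just above the lids, and check.

Call:
arm_command(
  steps=[
    [15,0.5,0,0,0,0,54],
    [35,1,0,0,0,0,54],
    [52,1.8,0,0,0,0,54],
    [58.3,1.8,5,0,0,0,54],
    [58.3,1.8,15,0,0,0,54],
    [58.3,1.8,26,0,0,0,54],
    [58.3,1.8,35,0,0,0,54],
    [58.3,1.8,39,0,0,0,54],
    [58.3,1.8,39,0,0,0,54],
    [58.3,1.8,39,0,0,0,54],
    [58.3,1.8,39,0,0,0,54],
    [58.3,1.8,39,0,0,0,54],
    [58.3,1.8,39,0,0,0,54],
  ],
)

```text
time_s: 35.1
tcp_pos: [0.6391, 0.0081, 0.1833]
tool_rot: [179.9, -0.0, 84.0]
contact_force: [-0.6, 1.0, -3.4]
opening: 0.0597
grip_force: 29.9
```

```bash
python3 - <<'E'
from h import *
g,T=wrist();s=r.sense();X=tool(s);print(s['tcp_pos'],s['tool_rot'],s['contact_force'])
print(rel((.6378,.0084,s['tcp_pos'][2]),84))
gray=cv2.cvtColor(g['img'],cv2.COLOR_RGB2GRAY).astype(int)
for c0 in (228,272): print(c0,gray[130:200,c0:c0+8].mean(1).astype(int).tolist())
np.savez('w8.npz',T=T,X=X,img=g['img'])
E
```

```text
[0.63899985 0.00813089 0.18325155] [ 1.79952541e+02 -1.79373406e-02  8.40105991e+01] [ 0.78782696 -0.02447031 -4.80720816]
(array([ 0.1, -1.2, -0. ]), array([ 0.05, -0.02,  0.01]))
228 [158, 162, 164, 165, 166, 167, 167, 167, 167, 168, 168, 168, 167, 166, 163, 162, 160, 159, 158, 156, 154, 153, 151, 151, 153, 156, 159, 162, 169, 175, 180, 191, 201, 204, 202, 199, 199, 198, 184, 151, 136, 155, 160, 154, 151, 140, 111, 90, 87, 87, 86, 81, 80, 78, 78, 78, 78, 78, 78, 78, 78, 77, 77, 77, 77, 77, 77, 78, 78, 78]
272 [135, 136, 135, 135, 135, 136, 136, 136, 137, 137, 138, 138, 137, 136, 134, 134, 133, 133, 131, 134, 133, 134, 137, 139, 143, 148, 152, 159, 167, 175, 183, 190, 193, 193, 189, 187, 185, 184, 170, 141, 112, 118, 123, 123, 120, 107, 91, 87, 86, 87, 86, 88, 88, 88, 88, 88, 88, 86, 86, 87, 86, 86, 86, 86, 87, 88, 87, 87, 86, 85]
```

```bash
python3 - <<'E'
from h import *
z=np.load('w8.npz');T=z['T'];X=z['X'];g=imaging.grab_frame('wrist')
f=lambda p,z:((unproj(g,T,[p],z)[0]-X[:3,3])@X[:3,:3]*1000).round(1)
for row in (168.5,173,175.6): print(row,f((250,row),.111),f((250,row),.117))
e=z['img'][100:200,180:330]; gr=cv2.cvtColor(e,cv2.COLOR_RGB2GRAY)
print(gr[66:80,100].tolist(),gr[66:80,85].tolist(),gr[66:80,30].tolist(),gr[66:80,40].tolist())
print(r.sense()['joint_positions'].round(1))
E
```

```text
168.5 [29.5 -3.4 72.3] [30.6 -3.3 66.3]
173 [25.9 -3.4 72.3] [27.1 -3.3 66.3]
175.6 [23.8 -3.4 72.3] [25.  -3.3 66.3]
[187, 184, 169, 141, 112, 118, 122, 124, 121, 110, 95, 86, 89, 87] [169, 184, 173, 146, 116, 119, 123, 124, 124, 112, 93, 87, 89, 88] [187, 189, 187, 189, 190, 188, 189, 190, 190, 190, 191, 191, 191, 191] [199, 197, 187, 162, 153, 171, 181, 184, 182, 170, 135, 96, 88, 87]
[-32.7  20.8  37.7  89.2 -13.   74.4   0.7]
```

Shaker front edge is at +25.0 and M's rear edge at about +26.3. T2's front edge is at about -26.5, so there is roughly 1.4 mm of clearance on each side. I lower it gently in stages, watching the force.

Call:
arm_command(
  steps=[
    [0,-0.5,2,0,0,0,54],
    [0,-0.5,4,0,0,0,54],
    [0,-0.5,6,0,0,0,54],
    [0,-0.5,8,0,0,0,54],
    [0,-0.5,8,0,0,0,54],
  ],
)

```text
time_s: 35.62
tcp_pos: [0.6378, 0.0084, 0.174]
tool_rot: [-179.9, 0.0, 84.0]
contact_force: [0.1, -0.1, -3.9]
opening: 0.0599
grip_force: 29.9
```

Call:
arm_command(
  steps=[
    [0,0,1,0,0,0,54],
    [0,0,2,0,0,0,54],
    [0,0,3,0,0,0,54],
    [0,0,4,0,0,0,54],
    [0,0,4,0,0,0,54],
  ],
)

```text
time_s: 36.03
tcp_pos: [0.6381, 0.0083, 0.1705]
tool_rot: [-180.0, -0.0, 84.0]
contact_force: [-0.1, 0.2, -4.7]
opening: 0.06
grip_force: 29.9
```

It is in by about 9 mm with no contact force. Continue lowering.

Call:
arm_command(
  steps=[
    [0,0,2,0,0,0,54],
    [0,0,5,0,0,0,54],
    [0,0,8,0,0,0,54],
    [0,0,11,0,0,0,54],
    [0,0,14,0,0,0,54],
    [0,0,17,0,0,0,54],
    [0,0,20,0,0,0,54],
    [0,0,20,0,0,0,54],
  ],
)

```text
time_s: 36.7
tcp_pos: [0.6377, 0.0083, 0.1498]
tool_rot: [-179.9, 0.0, 84.0]
contact_force: [-0.6, -0.1, -4.3]
opening: 0.0598
grip_force: 29.9
```

Call:
arm_command(
  steps=[
    [0,0,3,0,0,0,54],
    [0,0,7,0,0,0,54],
    [0,0,11,0,0,0,54],
    [0,0,15,0,0,0,54],
    [0,0,19,0,0,0,54],
    [0,0,23,0,0,0,54],
    [0,0,27,0,0,0,54],
    [0,0,30,0,0,0,54],
    [0,0,30,0,0,0,54],
  ],
)

```text
time_s: 37.45
tcp_pos: [0.6377, 0.0083, 0.1198]
tool_rot: [-179.9, 0.0, 84.0]
contact_force: [-0.8, -0.1, -4.2]
opening: 0.0596
grip_force: 29.9
```

Call:
arm_command(
  steps=[
    [0,0,3,0,0,0,54],
    [0,0,7,0,0,0,54],
    [0,0,11,0,0,0,54],
    [0,0,15,0,0,0,54],
    [0,0,19,0,0,0,54],
    [0,0,23,0,0,0,54],
    [0,0,27,0,0,0,54],
    [0,0,30,0,0,0,54],
    [0,0,30,0,0,0,54],
  ],
)

```text
time_s: 38.2
tcp_pos: [0.6376, 0.0083, 0.0898]
tool_rot: [-179.9, 0.0, 84.0]
contact_force: [0.4, 0.7, -5.1]
opening: 0.0594
grip_force: 29.9
```

Call:
arm_command(
  steps=[
    [0,0,3,0,0,0,54],
    [0,0,6,0,0,0,54],
    [0,0,9,0,0,0,54],
    [0,0,11,0,0,0,54],
    [0,0,12,0,0,0,54],
    [0,0,12,0,0,0,54],
  ],
)

```text
time_s: 38.7
tcp_pos: [0.638, 0.0083, 0.0783]
tool_rot: [-180.0, 0.0, 84.0]
contact_force: [0.9, 0.2, -3.9]
opening: 0.0599
grip_force: 29.9
```

Call:
arm_command(
  steps=[
    [0,0,0.7,0,0,0,54],
    [0,0,1.2,0,0,0,54],
    [0,0,1.5,0,0,0,54],
    [0,0,1.5,0,0,0,54],
  ],
)

```text
time_s: 39.03
tcp_pos: [0.6382, 0.0084, 0.0773]
tool_rot: [180.0, -0.0, 84.0]
contact_force: [0.4, -0.5, -4.6]
opening: 0.0598
grip_force: 29.9
```

Call:
arm_command(
  steps=[
    [0,0,0.7,0,0,0,54],
    [0,0,1.2,0,0,0,54],
    [0,0,1.5,0,0,0,54],
    [0,0,1.5,0,0,0,54],
  ],
)

```text
time_s: 39.37
tcp_pos: [0.6384, 0.0083, 0.0762]
tool_rot: [180.0, -0.0, 84.0]
contact_force: [-2.8, 0.6, 0.2]
opening: 0.0599
grip_force: 29.9
```

The floor carries the weight now: the force went from -4.6 N to about 0, at the predicted height of 0.0762. I release and rise.

Call:
arm_command(
  steps=[
    [0,0,0.5,0,0,0,62],
    [0,0,0.5,0,0,0,70],
    [0,0,0.5,0,0,0,80],
    [0,0,0.5,0,0,0,87],
    [0,0,0.5,0,0,0,87],
    [0,0,0.5,0,0,0,87],
    [0,0,-10,0,0,0,87],
    [0,0,-35,0,0,0,87],
    [0,0,-70,0,0,0,87],
    [0,0,-105,0,0,0,87],
    [0,0,-140,0,0,0,87],
    [-30,0,-170,0,0,0,87],
    [-65,0,-180,0,0,0,87],
    [-100,0,-180,0,0,0,87],
    [-100,0,-180,0,0,0,87],
    [-100,0,-180,0,0,0,87],
    [-100,0,-180,0,0,0,87],
  ],
)

```text
time_s: 40.78
tcp_pos: [0.6278, -0.0909, 0.2562]
tool_rot: [180.0, -0.1, 84.0]
contact_force: [-0.3, 0.4, -0.2]
opening: 0.087
grip_force: 0.0
```

```bash
python3 - <<'E'
from h import *
g,T=wrist();s=r.sense();print(s['tcp_pos'],s['contact_force'])
gray=cv2.cvtColor(g['img'],cv2.COLOR_RGB2GRAY)
e=cv2.HoughCircles(gray[:220],cv2.HOUGH_GRADIENT,1,25,param1=80,param2=18,minRadius=12,maxRadius=32);print(e)
if e is not None:
  P=unproj(g,T,e[0,:,:2],.122);print(P.round(3).tolist())
for q in ('match_mid','shaker_mid','tin_a_mid'): print(q,[(np.round(d['centre'],3).tolist(),round(d['confidence'],2)) for d in spotter.find_in(q,'wrist')])
print([int(v) for v in gray[0:225,262]])
E
```

```text
[ 0.62793184 -0.08976501  0.25575377] [-0.33193381  0.08990975 -0.81974025]
[[[253.5  82.5  22.4]
  [245.5  23.5  31.4]
  [242.5 129.5  21.3]]]
[[0.638, 0.009, 0.122], [0.636, 0.06, 0.122], [0.622, -0.033, 0.122]]
match_mid [([0.644, 0.055, 0.12], 0.93), ([0.632, -0.039, 0.115], 0.68)]
shaker_mid [([0.637, 0.009, 0.116], 0.88), ([0.633, -0.306, 0.015], 0.34)]
tin_a_mid [([0.631, -0.09, 0.113], 0.74), ([0.632, -0.039, 0.114], 0.51)]
[115, 125, 134, 136, 138, 141, 145, 145, 147, 148, 150, 150, 152, 154, 156, 159, 159, 158, 158, 141, 129, 133, 146, 158, 160, 157, 156, 155, 153, 151, 148, 143, 146, 140, 141, 138, 137, 132, 133, 126, 127, 123, 117, 113, 103, 95, 82, 90, 129, 168, 169, 145, 106, 105, 118, 100, 76, 94, 143, 174, 166, 134, 116, 124, 132, 138, 141, 143, 143, 148, 150, 148, 150, 152, 154, 155, 156, 158, 161, 161, 153, 130, 122, 130, 151, 158, 156, 156, 152, 148, 150, 147, 143, 143, 142, 138, 134, 133, 131, 129, 124, 116, 105, 95, 105, 148, 173, 152, 127, 127, 96, 89, 110, 142, 159, 179, 189, 189, 190, 188, 191, 190, 191, 191, 190, 188, 188, 187, 188, 188, 189, 188, 189, 187, 189, 188, 188, 186, 185, 185, 187, 187, 188, 187, 185, 186, 188, 185, 182, 181, 184, 185, 183, 184, 180, 176, 175, 174, 164, 146, 111, 121, 157, 147, 145, 171, 182, 180, 182, 179, 159, 123, 112, 113, 111, 111, 113, 110, 110, 110, 110, 112, 110, 111, 113, 109, 112, 107, 109, 109, 109, 111, 109, 109, 109, 109, 108, 109, 109, 109, 109, 107, 105, 104, 106, 101, 91, 75, 61, 56, 54, 57, 58, 79, 109, 134, 163, 167, 167, 167, 166, 166, 165, 165, 165]
```

```bash
python3 -c "
from h import *
print(r.close_job())"
```

```text
the job is handed in; nothing more can be done
None
```

I lowered the loose shaker into the rack directly beside the other domed shaker (about 51 mm between centres), released it and handed the job in at about 41 s; no verdict was returned.

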